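# Clear the printer's plate and start the next print

## Task

The print on the printer's plate is finished and has come loose: take it off and stand it upright in the blue tray beside the one already there, setting it down rather than dropping it. Only when the plate is clear, press the green button on the printer's control panel all the way down until you feel it reach its stop, then let it come back up. Do not press the red stop button, and leave the other things where they are.

Things in the scene. Friction and masses are not known exactly. Their poses are not given: they have to be found in the camera images.
- vase: The finished print on the plate, loose, about 75 g, 120 mm tall: a solid brown round tube on a cream foot 60 x 60 x 14 mm. Origin: centre of the foot's underside; z up the tube. Above the foot a bowl 54 mm across narrows to a 22 mm waist at 52 mm height; from there the tube widens evenly to 32 mm at the top (27 mm at 86 mm height, a good place to grip, from any direction).
- vase2: An identical finished print, already standing in the tray near its far end. Same origin and sizes. Must stay where it is.
- tray: Blue open tray for finished parts, fixed on the bench to the left of the printer: 280 (its x) x 190 (its y) x 50 mm high, walls and floor 4 mm thick. Origin: centre of its underside; x along its length, away from the robot; the floor's upper face is 4 mm above the origin. The free room is the near (-x) half.
- plate (a point): Centre of the upper face of the printer's build plate, 75 mm above the bench: dark, 200 x 200 mm, light grid. The printer is fixed; its x axis (the point's) points away from the robot, y left. The gantry is behind: nothing of it is nearer than 120 mm beyond the plate's centre along x, and it hangs over 220 mm above the bench, but for column, motor and power supply at the right rear.
- resume_top (a point): Centre of the top of the green round push button (cap 30 mm across, aluminium bezel 38 mm) on the control panel, a black case 110 x 130 mm fixed right of the plate, some 90 mm above the bench. The point's z axis is the button's axis, out of the panel: 0.35 rad from vertical, leaning to the robot. The point moves with the cap, which when released stands 14 mm above the panel and 9 mm above the bezel.
- resume (a joint): Travel of the green button in m: 0 released, 0.005 fully down at its stop. It is sprung: starts to move at about 1.5 N, reaches the stop at about 5 N, and returns by itself.
- stop_top (a point): Centre of the top face of the red stop button on the same panel, 70 mm to the left of the green one: cap 22 mm across, 9 mm above the panel. Not to be pressed.
- stop (a joint): Travel of the red button in m: 0 released, 0.003 fully down. Must stay released.
- spool: Small filament spool lying flat on the bench to the right: 150 mm across, 50 mm high, loose, 0.4 kg. Origin: centre of the underside. A bystander.
- glue: Glue stick standing on the bench at the front right: 28 mm across, 95 mm tall, loose, 40 g. Origin: centre of the underside. A bystander.
- scraper: Scraper with a black handle lying on the bench in front of the printer, 200 mm long, loose. Its x axis runs along it, blade to +x. A bystander.
Mind the look-alikes: they are no part of the job. What is shaped like the vase but pink, purple or yellow is not meant.

How it is judged:
On the way, in this order (a step that is already met when the one before it is completed fails the run):
1. the print stands upright on the tray's floor, let go (x of vase in the frame of tray between -0.115 and 0.115 m and y of vase in the frame of tray between -0.07 and 0.07 m and z of vase in the frame of tray below 0.01 m and angle between vase's own z axis and vertical below 0.12 rad and contact force between the fingers and vase below 0.1 N), for 0.2 s.
2. the green button is pressed fully down (at least 4.5 of its 5 mm) (value of joint resume above 0.0045 m), for 0.1 s.
At the end, for the whole second after the job is handed in: The print stands upright (0.12 rad) at rest on the tray's floor, its origin within 115 mm (along) and 70 mm (across) of the tray's centre; the other print still stands, within 30 mm of its place; the green button, having been fully down, is back up (1 mm), the red one not pressed (x of vase in the frame of tray between -0.115 and 0.115 m and y of vase in the frame of tray between -0.07 and 0.07 m and z of vase in the frame of tray below 0.01 m and angle between each of vase, vase2's own z axis and vertical below 0.12 rad and linear speed of vase below 0.03 m/s and distance of vase2 from where it was at the start of the episode below 0.03 m and value of joint each of resume, stop below 0.001 m); the robot touches nothing.
It fails at once if the green button is pressed (over 2 mm) while the print is still over the plate (value of joint resume above 0.002 m and horizontal distance between vase and plate below 0.13 m).
It fails at once if the red stop button is pressed (over 1.5 mm) (value of joint stop above 0.0015 m).
It fails at once if the print is dropped (moves faster than 0.6 m/s while not held) (linear speed of vase above 0.6 m/s and contact force between the fingers and vase below 0.05 N).
It fails at once if the other print in the tray is shifted by more than 30 mm or knocked over (distance of vase2 from where it was at the start of the episode above 0.03 m or angle between vase2's own z axis and vertical above 0.4 rad).
It fails at once if the spool, the glue stick or the scraper is shifted by more than 30 mm (distance of any of spool, glue, scraper from where it was at the start of the episode above 0.03 m).
It also fails if it takes over 64 s, if anything falls off the work surface, if the arm or the gripper's body presses on something with over 40 N, if the wrist force passes 120 N, or if a joint passes its speed limit or range.

## Robot

A 6-joint arm with a two-finger parallel gripper is mounted at the origin on the work surface. World frame = base frame: x ahead of the robot, y to its left, z up, the work surface at z = 0. Lengths are in m, angles in rad, forces in N, time in s.
With the tool pointing down it reaches from about 0.35 to 0.975 m from the base axis. Payload 4.9 kg.
Tool frame: the origin (TCP) lies at the centre of the arm's flange, where the gripper is bolted on; the fingertips stand 173 mm ahead of it and the grasp point (between the pads) lies 155 mm ahead of it (ctrl.finger_overhang is the distance from the TCP to the fingertips, in m); z points along the fingers, y is the direction in which the jaws open and shut (so a half turn about z gives the same grasp; the last joint's range is limited). The gripper opens to 85 mm and grips with 20 to 120 N. Pads are 22 mm wide; open, the fingers measure 114 mm over their backs; the gripper's body (76 mm by 85 mm) begins 54 mm behind the grasp point. The pads swing forward as they close: fully open they stand 13 mm farther back than shut.
Start: joints at [-1.28, 0.053, 1.613, -0, 1.476, -0.119], TCP at [0.249, -0.573, 0.405] pointing down, gripper open.
Joint ranges: [-3.01, 3.01], [-1.01, 2.22], [0.06, 2.58], [-1.02, 4.17], [0.09, 2.62], [-3.14, 3.14]. Speed limits (rad/s): [2.57, 2.57, 3.14, 3.14, 3.14, 3.14].

## Interface

Orientations are given as a rotation vector (axis times angle).
In Python, from station import ctrl, eyes, spotter gives the robot as it stands.
- The arm moves only by the shell command python3 -m crank 'ROWS' [FORCE]. ROWS is JSON, a list of rows, each a list of 7 numbers: the turn, a rotation vector about the tool's x, y, z in rad, then the shift along the tool's x, y, z in mm, then the closure, from -1 (fully open) to 1 (shut). A call has 1 to 8 rows; each row shifts and turns the pose as measured when the row begins, along the tool's axes as they then stand; what a row does not reach is not made up. A row lasts 1/12 s, in which the tool goes at most 41.7 mm and 7.16 degrees, less where a joint would pass 70% of its speed; a pose out of reach is approached as far as the arm can. A call is refused whole if a number of a shift passes 41.7 or a number of a turn 0.125, either way. A call with a gripper value outside its range is refused whole. The fingers move at their own pace and stop on an object; FORCE is the grip in N (left out, the last holds). Time passes only in rows, so rows that do not move let the fingers close. It gives the time, the measured TCP pose, the force and the opening at its end, in the units of the state.
- ctrl.get_obs(): the state, without advancing time (a new reading comes with each control period).
- eyes.get_image(name): name is "scene" or "top" or "wrist"; returns a dict with "image" (384x512x3 uint8, red, green, blue), "vertical_fov" (degrees; the focal length in pixels is half the picture's height over the tangent of half this angle, whatever the lens; pixels are square), "cx", "cy" (the principal point, pixels), "rvec" (rotation vector, rad) and "tvec" (3), from world to camera coordinates, as OpenCV has them; the wrist camera has in their place "mount" (4x4, takes a point from camera to tool coordinates, whose origin is the TCP and whose axes are the flange's). Camera axes: x right, y down, z forward; pixel columns grow to the right and rows downward; lengths in m; the calibration is good to about 2 mm. A picture is of the moment at which its call begins: read the wrist's pose just before it. There is no depth.
- ctrl.finish_job(): hands the job in, once; it reports no verdict.
Trained networks look in a picture, given as the dict that the camera call returned (one of the last four; its "shot" number tells which), for a name from the list of things; names that differ only in an ending like _2 or _b are one class to them, and where a whole thing is asked for, a point or a joint stands for the part that bears it (a point fixed in the world has none). Each returns a list of dicts, best first, with "confidence" (0 to 1); they miss things now and then, are a little off and sometimes report something else, mostly with a low value. They report only what shows in the picture. A call takes as long as a camera call. They do not tell look-alikes from the thing itself.
- spotter.look_for(query, picture): "centre" ([x, y, z] in m, in world coordinates, good to about 4 mm: the middle of the surface that is visible of it).
- spotter.outline_of(query, picture): "region" (384x512 bool, what is visible of it).
- spotter.mark_of(query, picture): "centre" ([x, y, z] in m, in world coordinates, good to about 4 mm: a listed point, or the origin of a listed thing).
The state is a dict: "t": time; "q": joint angles; "dq": joint speeds; "effort": joint torques, N m; "tool_pos": TCP position; "tool_rot": TCP orientation; "contact_force": force on the tool from outside, world axes, zero at the start; "wrist_torque": the same for the moment, N m; "opening": finger opening in m.
Only numpy, scipy, OpenCV 4.12 (cv2) and the standard library are available. Lean on these libraries where they do the work, as an engineer would, in place of code of your own. Each camera call takes 0.05 s, during which the arm holds its last target.

## Working session

There is one attempt and no reset: what is moved stays moved. The work goes in short steps, Python scripts to look and compute and a shell command to move; the robot and the scene stay as the last step left them, time stands still between calls to the robot, and variables do not carry over. Pictures are saved under pics/ and viewed, and the job is handed in when it is done.

```bash
ls; mkdir -p pics
cat > h.py <<'E'
import numpy as np,cv2
from scipy.spatial.transform import Rotation as R
from station import ctrl,eyes,spotter
def save(p,n): cv2.imwrite('pics/'+n,cv2.cvtColor(p['image'],cv2.COLOR_RGB2BGR))
def rel(pos,rot=None):
    o=ctrl.get_obs(); T=R.from_rotvec(o['tool_rot'])
    d=T.inv().apply(np.array(pos)-o['tool_pos'])*1000
    t=None if rot is None else (T.inv()*rot).as_rotvec()
    return d,t
E
python3 - <<'E'
from h import *
o=ctrl.get_obs()
print(o, R.from_rotvec(o['tool_rot']).as_matrix().round(3))
for n in ['scene','top']:
    p=eyes.get_image(n); save(p,n+'0.png')
    for q in ['vase','tray','plate','resume_top','stop_top','spool','glue','scraper']:
        print(n,q,[(np.round(d['centre'],3),round(d['confidence'],2)) for d in spotter.mark_of(q,p)[:4]])
print(ctrl.get_obs()['t'])
E
```

```text
pics
{'t': 0.0, 'q': array([-1.27996947e+00,  5.33317089e-02,  1.61429754e+00,  2.61868498e-05,
        1.47597675e+00, -1.19013776e-01]), 'dq': array([-4.12809038e-04, -1.09850026e-03,  2.29201874e-03, -3.63350265e-05,
       -1.04930953e-03,  4.37810461e-04]), 'effort': array([ 1.63628611e-03, -3.93694961e+01, -3.70170772e+01, -2.06669046e-05,
        7.14053720e-03,  4.83398452e-06]), 'tool_pos': array([ 0.24895627, -0.57298094,  0.40347613]), 'tool_rot': array([-3.07389640e+00, -6.38867502e-01,  2.30408444e-04]), 'contact_force': array([-1.0599399 ,  0.92824416,  0.5473032 ]), 'wrist_torque': array([-0.01464391, -0.03422088,  0.00984617]), 'opening': 0.08537563549493053} [[ 0.917  0.398 -0.001]
 [ 0.398 -0.917  0.002]
 [ 0.    -0.002 -1.   ]]
scene vase [(array([ 0.79 ,  0.269, -0.003]), 0.88), (array([ 0.361,  0.128, -0.001]), 0.7), (array([0.262, 0.222, 0.005]), 0.6), (array([0.526, 0.063, 0.077]), 0.56)]
scene tray [(array([ 0.496,  0.332, -0.   ]), 0.64)]
scene plate [(array([ 0.566, -0.002,  0.073]), 0.96)]
scene resume_top [(array([ 0.499, -0.239,  0.077]), 0.53)]
scene stop_top [(array([ 0.51 , -0.174,  0.065]), 0.41)]
scene spool [(array([ 0.608, -0.409, -0.003]), 0.57)]
scene glue [(array([ 0.349, -0.316,  0.002]), 0.61), (array([ 0.5  , -0.238,  0.075]), 0.53)]
scene scraper [(array([ 0.372, -0.054,  0.001]), 0.7)]
top vase [(array([0.577, 0.298, 0.005]), 0.87), (array([ 0.357,  0.127, -0.001]), 0.69), (array([ 0.793,  0.268, -0.   ]), 0.69), (array([ 0.26 ,  0.223, -0.   ]), 0.62)]
top tray [(array([0.497, 0.331, 0.002]), 0.85), (array([0.527, 0.059, 0.074]), 0.48)]
top plate [(array([0.57 , 0.004, 0.075]), 0.64)]
top resume_top []
top stop_top [(array([ 0.509, -0.169,  0.062]), 0.64)]
top spool [(array([ 0.608, -0.412,  0.   ]), 0.81)]
top glue [(array([ 0.346, -0.311, -0.001]), 0.51)]
top scraper [(array([ 0.376, -0.048,  0.002]), 0.62)]
0.9
```

View pics/scene0.png

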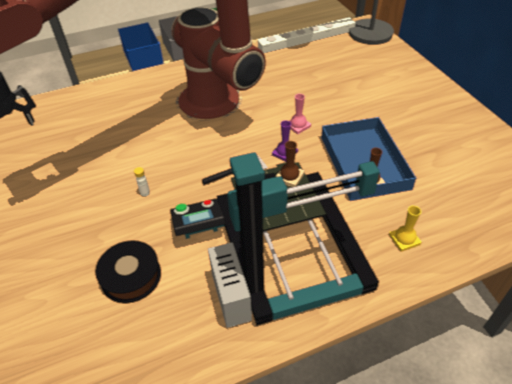

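View pics/top0.png

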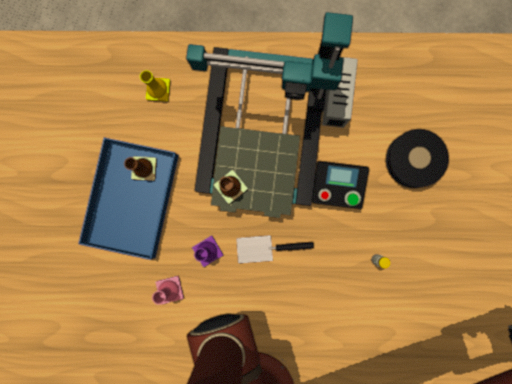

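```bash
cat >> h.py <<'E'
def cam(p):
    f=192/np.tan(np.radians(p['vertical_fov'])/2)
    K=np.array([[f,0,p['cx']],[0,f,p['cy']],[0,0,1]])
    if 'mount' in p: return K
    return K,R.from_rotvec(np.ravel(p['rvec'])).as_matrix(),np.ravel(p['tvec'])
def ray(p,uv):
    K,Rm,t=cam(p); d=Rm.T@np.linalg.inv(K)@[uv[0],uv[1],1]; return -Rm.T@t,d
def atz(p,uv,z):
    c,d=ray(p,uv); return c+d*(z-c[2])/d[2]
def tri(rs):
    A=0;b=0
    for c,d in rs:
        d=d/np.linalg.norm(d);P=np.eye(3)-np.outer(d,d);A=A+P;b=b+P@c
    return np.linalg.solve(A,b)
E
python3 - <<'E'
from h import *
P={n:eyes.get_image(n) for n in ['scene','top']}
print({n:(p['vertical_fov'],[k for k in p]) for n,p in P.items()})
for nm,lo,hi in [('green',(45,150,90),(80,255,255)),('red',(0,150,120),(6,255,255)),('red2',(174,150,120),(180,255,255))]:
    rs=[]
    for n,p in P.items():
        h=cv2.cvtColor(p['image'],cv2.COLOR_RGB2HSV); m=cv2.inRange(h,lo,hi)
        k,l,s,c=cv2.connectedComponentsWithStats(m)
        print(nm,n,[(s[i,4],c[i].round(1)) for i in range(1,k) if s[i,4]>8])
p=P['top']
for uv in [(106,139),(179,153),(156,259),(81,243)]: print(uv,atz(p,uv,.05).round(3))
for q in ['vase','resume_top','stop_top']:
  for n,p in P.items():
    print(n,q,[(np.round(d['centre'],3),round(d['confidence'],2)) for d in spotter.mark_of(q,p)[:7]])
# crops
a=P['top']['image'][120:260,70:390];cv2.imwrite('pics/c0.png',cv2.cvtColor(cv2.resize(a,None,fx=2.5,fy=2.5,interpolation=cv2.INTER_CUBIC),cv2.COLOR_RGB2BGR))
a=P['scene']['image'][110:260,150:420];cv2.imwrite('pics/c1.png',cv2.cvtColor(cv2.resize(a,None,fx=2.9,fy=2.9,interpolation=cv2.INTER_CUBIC),cv2.COLOR_RGB2BGR))
E
```

```text
{'scene': (44.578878496602336, ['image', 'vertical_fov', 'cx', 'cy', 'rvec', 'tvec', 'shot']), 'top': (46.0123000913086, ['image', 'vertical_fov', 'cx', 'cy', 'rvec', 'tvec', 'shot'])}
green scene [(np.int32(47), array([180.8, 207.4]))]
green top [(np.int32(91), array([352.7, 199. ]))]
red scene [(np.int32(82), array([10.3,  3.2])), (np.int32(9), array([216.2,  27.7])), (np.int32(46), array([235.4,  56.3])), (np.int32(109), array([232.8,  94.2])), (np.int32(28), array([207.2, 201.7]))]
red top [(np.int32(49), array([324.4, 194.8]))]
red2 scene []
red2 top []
(106, 139) [0.647 0.387 0.05 ]
(179, 153) [0.613 0.198 0.05 ]
(156, 259) [0.344 0.249 0.05 ]
(81, 243) [0.381 0.44  0.05 ]
scene vase [(array([0.262, 0.22 , 0.004]), 0.91), (array([ 0.79 ,  0.269, -0.002]), 0.9), (array([0.36 , 0.128, 0.001]), 0.89), (array([0.576, 0.298, 0.002]), 0.75), (array([0.528, 0.063, 0.076]), 0.7)]
top vase [(array([0.794, 0.269, 0.   ]), 0.77), (array([0.578, 0.296, 0.006]), 0.72), (array([0.257, 0.221, 0.004]), 0.67), (array([ 0.501, -0.241,  0.069]), 0.23)]
scene resume_top [(array([ 0.498, -0.239,  0.074]), 0.44)]
top resume_top [(array([ 0.498, -0.241,  0.071]), 0.67)]
scene stop_top [(array([ 0.509, -0.171,  0.065]), 0.59)]
top stop_top [(array([ 0.508, -0.172,  0.063]), 0.49)]
```

View pics/c0.png

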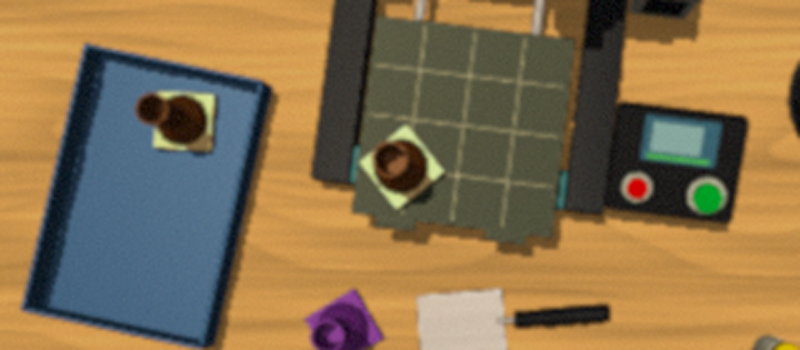

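View pics/c1.png

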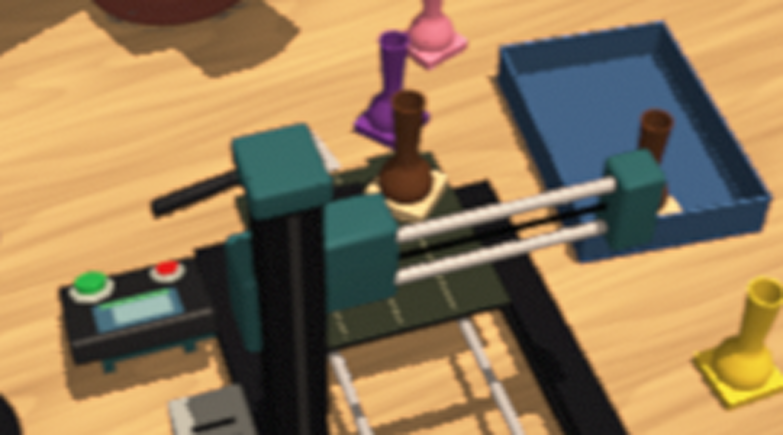

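Scene view: the brown print stands on the plate at (291,160), the second one in the tray at (375,160), green button at (181,208), red at (207,202). The top view agrees: print at (230,186), green at (353,199), red at (325,195). The pink, purple and yellow ones are look-alikes. I'm moving over the print at (0.527, 0.062).

```bash
python3 -m crank '[[0,0,0,30,-27.8,0,-1],[0,0,0,30,-27.8,0,-1],[0,0,0,30,-27.8,0,-1],[0,0,0,30,-27.8,0,-1],[0,0,0,30,-27.8,0,-1],[0,0,0,30,-27.8,0,-1],[0,0,0,30,-27.8,0,-1],[0,0,0,30,-27.8,0,-1]]' 40
```

```text
t: 1.97
tool_pos: [0.3809, -0.2719, 0.4031]
tool_rot: [3.079, 0.617, 0.0]
contact_force: [1.0, -0.5, 0.1]
opening: 0.0856
```

```bash
python3 -m crank '[[0,0,0,30,-27.8,0,-1],[0,0,0,30,-27.8,0,-1],[0,0,0,30,-27.8,0,-1],[0,0,0,30,-27.8,0,-1],[0,0,0,30,-27.8,0,-1],[0,0,0,30,-27.8,0,-1],[0,0,0,26,-26,0,-1],[0,0,0,10,-10,0,-1]]'
python3 - <<'E'
from h import *
print(rel((.527,.062,.405),R.from_matrix([[.917,.398,0],[.398,-.917,0],[0,0,-1]])))
o=ctrl.get_obs(); p=eyes.get_image('wrist'); save(p,'w0.png'); print(p['mount'],p['vertical_fov'])
for q in ['vase','resume_top']: print([(np.round(d['centre'],3),round(d['confidence'],2)) for d in spotter.mark_of(q,p)[:4]])
E
```

```text
t: 2.63
tool_pos: [0.5021, 0.0104, 0.4055]
tool_rot: [3.074, 0.62, 0.014]
contact_force: [-0.4, 0.1, -0.2]
opening: 0.0856
(array([ 43.01819305, -37.93533073,   0.57162986]), array([ 0.00715943, -0.00738159, -0.01122832]))
[[-1.00026941e-04 -9.54413981e-01 -2.98486085e-01  7.50780637e-02]
 [ 9.99999847e-01  6.67395194e-05 -5.48514871e-04  9.28911355e-04]
 [ 5.43431079e-04 -2.98486094e-01  9.54413829e-01  2.97650854e-02]
 [ 0.00000000e+00  0.00000000e+00  0.00000000e+00  1.00000000e+00]] 61.57549640150114
[(array([ 0.362,  0.126, -0.004]), 0.95), (array([0.26 , 0.218, 0.003]), 0.8), (array([0.526, 0.061, 0.077]), 0.59)]
[(array([ 0.499, -0.241,  0.073]), 0.58)]
```

View pics/w0.png

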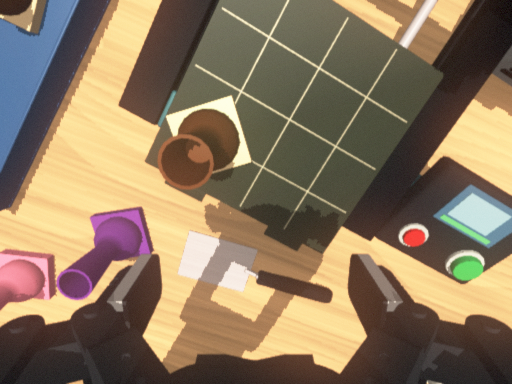

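The wrist view shows the print's rim at (186,160) and its foot on the plate at (209,133). All three views put it at about (0.527, 0.062). I'll move over it now.

```bash
python3 -m crank '[[0.007,-0.007,-0.011,25,-22,0,-1],[0,0,0,13,-12,0,-1],[0,0,0,0,0,0,-1],[0,0,0,0,0,0,-1]]'
python3 - <<'E'
from h import *
print(rel((.527,.062,.316),R.from_matrix([[.917,.398,0],[.398,-.917,0],[0,0,-1]])))
o=ctrl.get_obs(); p=eyes.get_image('wrist'); save(p,'w1.png')
print([(np.round(d['centre'],3),round(d['confidence'],2)) for d in spotter.mark_of('vase',p)[:4]])
K=cam(p); M=p['mount']; T=R.from_rotvec(o['tool_rot'])
for z in (.0,.086,.12):
    w=np.array([.527,.062,.075+z]); t=T.inv().apply(w-o['tool_pos']); c=np.linalg.inv(M)@[*t,1]; u=K@c[:3]; print(z,u[:2]/u[2])
E
```

```text
t: 3.12
tool_pos: [0.5231, 0.0503, 0.4051]
tool_rot: [3.074, 0.626, -0.004]
contact_force: [-0.3, 0.4, 0.2]
opening: 0.0855
(array([ 8.46633023, -9.62257835, 89.07262058]), array([ 0.00371013,  0.00344628, -0.00778129]))
[(array([0.573, 0.3  , 0.009]), 0.85), (array([ 0.36 ,  0.125, -0.002]), 0.77), (array([0.262, 0.22 , 0.003]), 0.77), (array([0.522, 0.062, 0.078]), 0.6)]
0.0 [242.57674236 167.62020608]
0.086 [238.6334093  194.57658169]
0.12 [236.14468053 211.58937431]
```

View pics/w1.png

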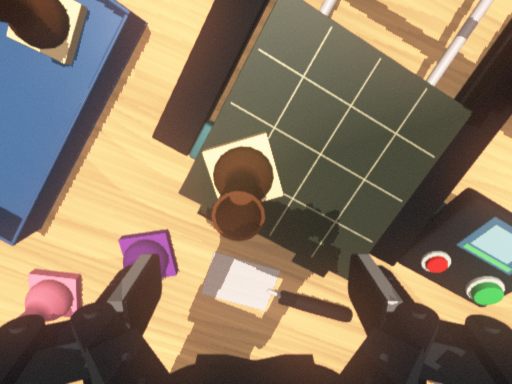

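The rim is at (238,214), within 3 px of my prediction, so I'll centre and descend.

```bash
python3 -m crank '[[0,0,-0.007,7,-9,0,-1],[0,0,0,0,0,25,-1],[0,0,0,0,0,25,-1],[0,0,0,0,0,25,-1],[0,0,0,0,0,10,-1],[0,0,0,0,0,0,-1],[0,0,0,0,0,0,-1]]'
python3 - <<'E'
from h import *
print(rel((.525,.0615,.316),R.from_matrix([[.917,.398,0],[.398,-.917,0],[0,0,-1]])))
p=eyes.get_image('wrist'); save(p,'w2.png')
E
```

```text
t: 3.8
tool_pos: [0.5261, 0.0573, 0.3208]
tool_rot: [3.073, 0.623, 0.007]
contact_force: [0.0, -0.7, -0.6]
opening: 0.0854
(array([ 0.55584782, -4.30595029,  4.81970699]), array([ 0.00664753, -0.00332307, -0.00923741]))
```

View pics/w2.png

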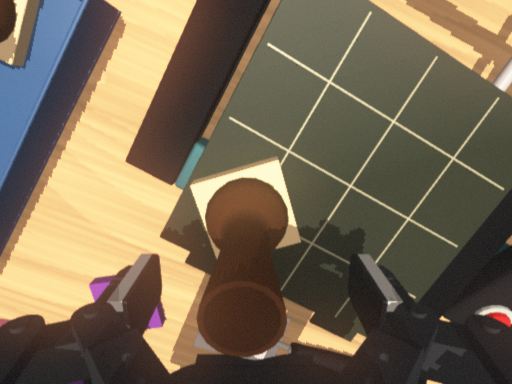

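The tube stands between the jaws, rim at (242,318), about 4 mm off centre. I'll centre it and close.

```bash
python3 -m crank '[[0.007,-0.003,-0.009,0,-5,5,-1],[0,0,0,0,0,0,-1],[0,0,0,0,0,0,0.3],[0,0,0,0,0,0,1],[0,0,0,0,0,0,1],[0,0,0,0,0,0,1],[0,0,0,0,0,0,1],[0,0,0,0,0,0,1]]' 35
python3 -m crank '[[0,0,0,0,0,0,1],[0,0,0,0,0,0,1],[0,0,0,0,0,0,1]]'
```

```text
t: 4.52
tool_pos: [0.5262, 0.0625, 0.3229]
tool_rot: [3.074, 0.64, 0.018]
contact_force: [0.5, -0.8, -0.3]
opening: 0.0287
t: 4.77
tool_pos: [0.5261, 0.0624, 0.3227]
tool_rot: [3.074, 0.64, 0.018]
contact_force: [0.1, -0.4, -0.7]
opening: 0.0292
```

```bash
python3 -m crank '[[0,0,0,0,0,-10,1],[0,0,0,0,0,-20,1],[0,0,0,0,0,-25,1],[0,0,0,0,0,-25,1],[0,0,0,0,0,-10,1],[0,0,0,0,0,0,1]]'
python3 - <<'E'
from h import *
o=ctrl.get_obs();T=R.from_rotvec(o['tool_rot']);print(T.as_matrix().round(3))
print(rel((.448,.3375,o['tool_pos'][2]),R.from_matrix([[.917,.398,0],[.398,-.917,0],[0,0,-1]])))
p=eyes.get_image('wrist'); save(p,'w3.png')
E
```

```text
t: 5.27
tool_pos: [0.5242, 0.0623, 0.4157]
tool_rot: [3.076, 0.64, 0.008]
contact_force: [0.1, -0.1, -1.7]
opening: 0.0288
[[ 0.917  0.399  0.005]
 [ 0.399 -0.917  0.001]
 [ 0.005  0.001 -1.   ]]
(array([ 3.98698042e+01, -2.82728867e+02, -1.39346115e-01]), array([ 0.00118019, -0.00488602,  0.00066591]))
```

View pics/w3.png

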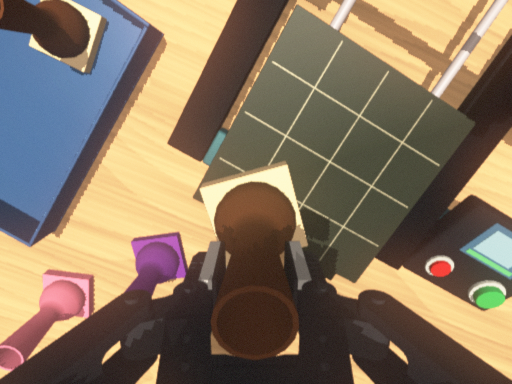

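The print is held between the pads and off the plate. I'm carrying it to the tray.

```bash
python3 -m crank '[[0,0,0,3,-20,0,1],[0,0,0,5,-35,0,1],[0,0,0,5,-35,0,1],[0,0,0,5,-35,0,1],[0,0,0,5,-35,0,1],[0,0,0,5,-35,0,1],[0,0,0,5,-35,0,1],[0,0,0,4,-25,0,1]]'
python3 - <<'E'
from h import *
o=ctrl.get_obs()
print(rel((.448,.3375,o['tool_pos'][2]),R.from_matrix([[.917,.398,0],[.398,-.917,0],[0,0,-1]])))
E
```

```text
t: 5.98
tool_pos: [0.4539, 0.3157, 0.4012]
tool_rot: [3.076, 0.62, -0.018]
contact_force: [0.6, -0.1, -0.3]
opening: 0.0287
(array([  2.98644453, -22.35714625,  -0.06802174]), array([ 0.0013708 ,  0.01199298, -0.01179028]))
```

```bash
python3 -m crank '[[0,0.01,-0.01,2,-12,0,1],[0,0,0,0,0,0,1],[0,0,0,0,0,0,1],[0,0,0,0,0,0,1]]'
python3 - <<'E'
from h import *
o=ctrl.get_obs()
print(o['tool_pos'],rel((.448,.3375,o['tool_pos'][2]),R.from_matrix([[.917,.398,0],[.398,-.917,0],[0,0,-1]])))
p=eyes.get_image('wrist'); save(p,'w4.png')
p=eyes.get_image('top'); save(p,'top4.png')
for q in ['vase','tray']: print([(np.round(d['centre'],3),round(d['confidence'],2)) for d in spotter.mark_of(q,p)[:6]])
E
```

```text
t: 6.32
tool_pos: [0.4476, 0.3321, 0.3932]
tool_rot: [3.07, 0.648, -0.02]
contact_force: [0.5, -0.3, -0.9]
opening: 0.0288
[0.44755128 0.33209712 0.39324167] (array([ 2.59423008, -4.76032149, -0.04204921]), array([0.00147464, 0.01358006, 0.00666474]))
[(array([ 0.793,  0.267, -0.002]), 0.96), (array([ 0.358,  0.127, -0.002]), 0.94), (array([0.444, 0.325, 0.146]), 0.93), (array([0.572, 0.297, 0.007]), 0.88), (array([0.26 , 0.225, 0.006]), 0.81)]
[(array([0.494, 0.332, 0.001]), 0.68)]
```

View pics/w4.png

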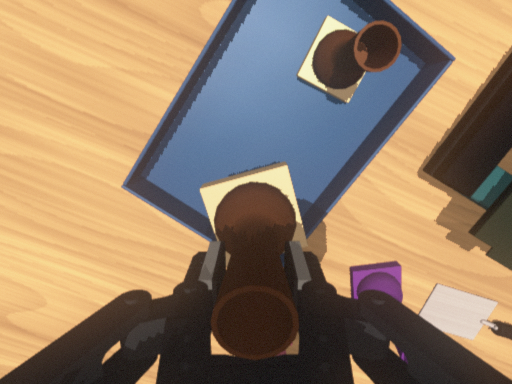

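View pics/top4.png

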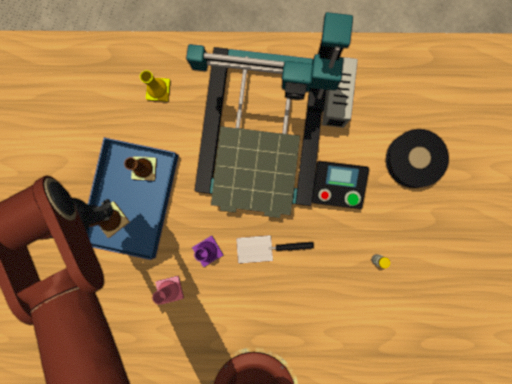

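The plate is clear, and the print hangs over the free near half of the tray (wrist view: foot at (255,205)). Now I'll lower it.

```bash
python3 -m crank '[[0,0.013,0,1,-3,10,1],[0,0,0,0,0,20,1],[0,0,0,0,0,25,1],[0,0,0,0,0,25,1],[0,0,0,0,0,20,1],[0,0,0,0,0,15,1],[0,0,0,0,0,5,1],[0,0,0,0,0,0,1]]'
python3 - <<'E'
from h import *
print(rel((.448,.3345,.252),R.from_matrix([[.917,.398,0],[.398,-.917,0],[0,0,-1]])))
E
```

```text
t: 7.18
tool_pos: [0.4532, 0.3299, 0.2758]
tool_rot: [-3.076, -0.629, -0.022]
contact_force: [0.2, -0.6, -1.2]
opening: 0.0289
(array([-3.26535989, -6.29988421, 23.77003253]), array([ 0.00095365, -0.01412193, -0.00596733]))
```

```bash
python3 -m crank '[[0,-0.014,-0.006,-3,-3,5,1],[0,0,0,0,0,5,1],[0,0,0,0,0,3,1],[0,0,0,0,0,3,1],[0,0,0,0,0,0,1],[0,0,0,0,0,0,1]]'
python3 - <<'E'
from h import *
print(rel((.448,.3345,.252),R.from_matrix([[.917,.398,0],[.398,-.917,0],[0,0,-1]])))
p=eyes.get_image('top');
for q in ['vase']: print([(np.round(d['centre'],3),round(d['confidence'],2)) for d in spotter.mark_of(q,p)[:6]])
p=eyes.get_image('scene'); save(p,'s5.png')
for q in ['vase']: print([(np.round(d['centre'],3),round(d['confidence'],2)) for d in spotter.mark_of(q,p)[:6]])
E
```

```text
t: 7.68
tool_pos: [0.451, 0.3317, 0.2634]
tool_rot: [-3.075, -0.637, -0.01]
contact_force: [0.4, -0.9, -0.9]
opening: 0.0289
(array([-1.69829185, -3.74023479, 11.41027993]), array([ 0.00027093, -0.0065453 , -0.00086485]))
[(array([0.259, 0.223, 0.002]), 0.9), (array([0.573, 0.294, 0.006]), 0.87), (array([ 0.792,  0.269, -0.   ]), 0.85), (array([0.358, 0.13 , 0.004]), 0.73), (array([0.45 , 0.328, 0.013]), 0.72)]
[(array([ 0.788,  0.272, -0.001]), 0.93), (array([0.36 , 0.125, 0.003]), 0.82), (array([0.26 , 0.221, 0.004]), 0.67), (array([0.579, 0.297, 0.004]), 0.62), (array([0.451, 0.332, 0.017]), 0.56)]
```

```bash
python3 -m crank '[[0,-0.006,0,0,0,4,1],[0,0,0,0,0,3,1],[0,0,0,0,0,2,1],[0,0,0,0,0,0,1],[0,0,0,0,0,0,1]]'; python3 -m crank '[[0,0,0,0,0,2,1],[0,0,0,0,0,0,1]]'
```

```text
t: 8.3
tool_pos: [0.4509, 0.3317, 0.2535]
tool_rot: [3.076, 0.637, -0.0]
contact_force: [-1.4, 0.3, -0.4]
opening: 0.0286
t: 8.47
tool_pos: [0.4512, 0.3318, 0.2519]
tool_rot: [3.076, 0.637, 0.001]
contact_force: [0.3, 0.3, -1.1]
opening: 0.0284
```

```bash
python3 -m crank '[[0,0,0,0,0,2,1],[0,0,0,0,0,0,1]]';python3 -m crank '[[0,0,0,0,0,2,1],[0,0,0,0,0,0,1]]'
```

```text
t: 8.63
tool_pos: [0.4521, 0.3324, 0.2528]
tool_rot: [-3.075, -0.638, -0.006]
contact_force: [-0.5, -0.9, -2.2]
opening: 0.0288
t: 8.8
tool_pos: [0.4526, 0.3327, 0.2517]
tool_rot: [-3.075, -0.637, -0.009]
contact_force: [0.4, 0.3, -0.5]
opening: 0.029
```

```bash
python3 -m crank '[[0,0,0,0,0,3,1],[0,0,0,0,0,0,1],[0,0,0,0,0,0,1]]'
python3 - <<'E'
from h import *
print(ctrl.get_obs()['contact_force'])
p=eyes.get_image('top');
for q in ['vase']: print([(np.round(d['centre'],3),round(d['confidence'],2)) for d in spotter.mark_of(q,p)[:6]])
print(ctrl.get_obs()['contact_force'])
p=eyes.get_image('scene'); save(p,'s6.png')
for q in ['vase']: print([(np.round(d['centre'],3),round(d['confidence'],2)) for d in spotter.mark_of(q,p)[:6]])
print(ctrl.get_obs()['contact_force'])
p=eyes.get_image('wrist'); save(p,'w6.png')
print(ctrl.get_obs()['contact_force'],ctrl.get_obs()['tool_pos'])
E
```

```text
t: 9.05
tool_pos: [0.4542, 0.3336, 0.2532]
tool_rot: [-3.073, -0.637, -0.017]
contact_force: [-0.1, 0.0, -0.5]
opening: 0.0288
[-0.09448728  0.03178954 -0.46772298]
[(array([0.575, 0.3  , 0.006]), 0.67), (array([ 0.359,  0.127, -0.001]), 0.66), (array([ 0.794,  0.268, -0.002]), 0.56), (array([0.453, 0.33 , 0.005]), 0.53)]
[ 0.21050555  0.20653556 -0.91127524]
[(array([0.361, 0.126, 0.002]), 0.97), (array([ 0.789,  0.271, -0.002]), 0.84), (array([0.263, 0.222, 0.003]), 0.74), (array([0.454, 0.337, 0.007]), 0.66), (array([0.579, 0.297, 0.004]), 0.54)]
[ 0.61866376 -0.37467062 -1.04403684]
[ 0.47605854 -0.02608108 -2.39161595] [0.45365583 0.33328953 0.25193533]
```

View pics/w6.png

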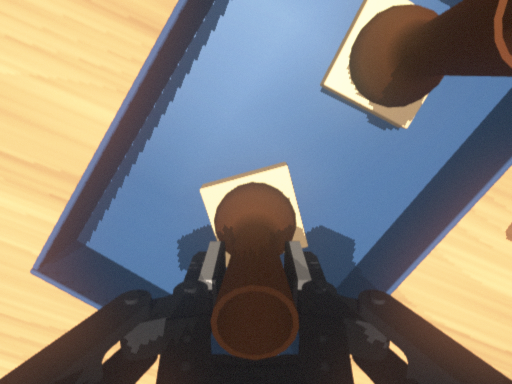

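View pics/s6.png

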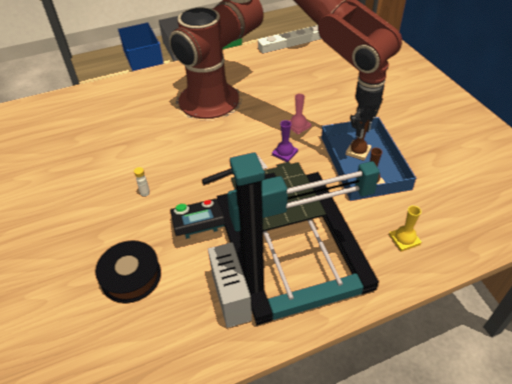

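```bash
python3 - <<'E'
from h import *
print(rel((.452,.333,.248),R.from_matrix([[.917,.398,0],[.398,-.917,0],[0,0,-1]])), ctrl.get_obs()['effort'])
E
python3 -m crank '[[0,-0.015,0,0,0,2,1],[0,0,0,0,0,0,1],[0,0,0,0,0,0,1]]'
python3 - <<'E'
from h import *
print(rel((.452,.333,.248),R.from_matrix([[.917,.398,0],[.398,-.917,0],[0,0,-1]])), ctrl.get_obs()['effort'])
E
```

```text
(array([-1.66952536, -0.391078  ,  3.92073128]), array([-0.00040285, -0.00893152, -0.00060629])) [-3.73216986e-03 -3.59852993e+01 -3.38310313e+01 -9.96264935e-04
 -3.73886735e-02 -3.63388313e-05]
t: 9.55
tool_pos: [0.4551, 0.3338, 0.2519]
tool_rot: [3.076, 0.638, -0.002]
contact_force: [-0.0, -0.3, -0.1]
opening: 0.0291
(array([-3.13807518, -0.52368873,  3.89470252]), array([-0.00024686,  0.00150396, -0.00065935])) [-2.77460011e-02 -3.61925340e+01 -3.38142908e+01 -1.35459710e-02
 -2.05035199e-02  3.99465489e-04]
```

```bash
python3 -m crank '[[0,0,0,-2,0,4,1]]'; python3 -m crank '[[0,0,0,0,0,0,1]]';  python3 -m crank '[[0,0,0,0,0,0,1]]'
```

```text
t: 9.63
tool_pos: [0.4545, 0.3336, 0.2515]
tool_rot: [-3.076, -0.638, -0.002]
contact_force: [-7.1, -5.2, 33.4]
opening: 0.0289
t: 9.72
tool_pos: [0.4548, 0.3338, 0.2528]
tool_rot: [-3.075, -0.638, -0.004]
contact_force: [-0.3, -0.3, -0.6]
opening: 0.0287
t: 9.8
tool_pos: [0.4549, 0.3339, 0.2532]
tool_rot: [-3.075, -0.638, -0.005]
contact_force: [-0.2, -0.2, -0.5]
opening: 0.0288
```

Pressing 4 mm further reads 33 N, so the foot is on the tray floor, and the force relaxes afterwards. Now I'll open.

```bash
python3 -m crank '[[0,0,0,0,0,0,0.3],[0,0,0,0,0,0,0],[0,0,0,0,0,0,-0.5],[0,0,0,0,0,0,-1],[0,0,0,0,0,0,-1],[0,0,0,0,0,0,-1]]'
python3 - <<'E'
from h import *
p=eyes.get_image('wrist'); save(p,'w7.png')
E
```

```text
t: 10.3
tool_pos: [0.4535, 0.3332, 0.2498]
tool_rot: [3.076, 0.638, -0.004]
contact_force: [-0.4, -0.9, -0.5]
opening: 0.0852
```

View pics/w7.png

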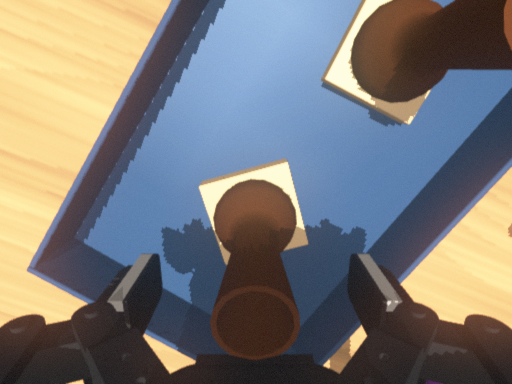

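The print stands in the tray with the jaws clear on both sides. I'm rising straight up.

```bash
python3 -m crank '[[0,0,0,0,0,-15,-1],[0,0,0,0,0,-30,-1],[0,0,0,0,0,-35,-1],[0,0,0,0,0,-35,-1],[0,0,0,0,0,-35,-1],[0,0,0,0,0,-10,-1],[0,0,0,0,0,0,-1]]'
python3 - <<'E'
from h import *
print(ctrl.get_obs()['tool_pos'])
for n in ['top','scene']:
  p=eyes.get_image(n);save(p,n+'8.png')
  for q in ['vase','resume_top','stop_top']: print([(np.round(d['centre'],3),round(d['confidence'],2)) for d in spotter.mark_of(q,p)[:6]])
E
```

```text
t: 10.93
tool_pos: [0.4529, 0.3328, 0.412]
tool_rot: [3.073, 0.637, -0.019]
contact_force: [0.8, 0.6, -0.2]
opening: 0.0855
[0.45292252 0.33278916 0.41195641]
[(array([0.454, 0.331, 0.003]), 0.95), (array([ 0.795,  0.272, -0.003]), 0.85), (array([0.358, 0.128, 0.001]), 0.74), (array([0.257, 0.225, 0.001]), 0.73), (array([0.576, 0.298, 0.006]), 0.69)]
[(array([ 0.5  , -0.24 ,  0.072]), 0.41)]
[(array([ 0.507, -0.172,  0.064]), 0.37)]
[(array([ 0.788,  0.268, -0.004]), 0.97), (array([0.455, 0.336, 0.006]), 0.74), (array([ 0.359,  0.125, -0.001]), 0.62), (array([0.578, 0.3  , 0.007]), 0.57), (array([0.259, 0.221, 0.006]), 0.56), (array([ 0.506, -0.169,  0.062]), 0.18)]
[(array([ 0.5  , -0.242,  0.073]), 0.41)]
[(array([ 0.511, -0.173,  0.063]), 0.38)]
```

View pics/top8.png

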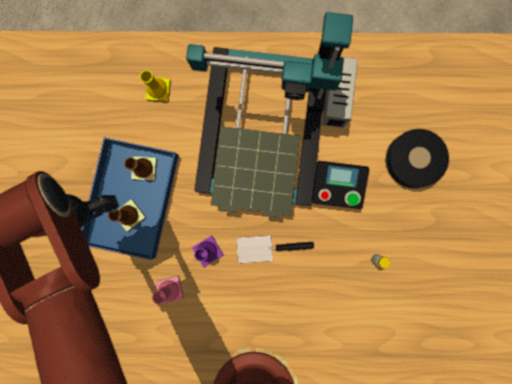

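Both prints stand in the tray (top view: ours at (125,215), the other at (140,165)), and the plate is clear. Next the arm goes to the button; I'll close the fingers on the way and refine the button's position.

```bash
python3 -m crank '[[0,0,0,-9,17,0,-1],[0,0,0,-18,36,0,-1],[0,0,0,-18,36,0,1],[0,0,0,-18,36,0,1],[0,0,0,-18,36,0,1],[0,0,0,-18,36,0,1],[0,0,0,-18,36,0,1],[0,0,0,-18,36,0,1]]'; python3 -m crank '[[0,0,0,-18,36,0,1],[0,0,0,-18,36,0,1],[0,0,0,-18,36,0,1],[0,0,0,-18,36,0,1],[0,0,0,-18,36,0,1],[0,0,0,-10,20,0,1],[0,0,0,0,0,0,1],[0,0,0,0,0,0,1]]'
python3 - <<'E'
from h import *
o=ctrl.get_obs(); p=eyes.get_image('wrist'); save(p,'w9.png'); print(o['tool_pos'],o['q'])
for q in ['resume_top','stop_top']: print([(np.round(d['centre'],4),round(d['confidence'],2)) for d in spotter.mark_of(q,p)[:6]])
E
```

```text
t: 12.0
tool_pos: [0.4341, 0.0271, 0.4015]
tool_rot: [3.066, 0.661, -0.05]
contact_force: [-0.3, 0.6, 0.4]
opening: 0.0123
t: 12.67
tool_pos: [0.4195, -0.2113, 0.3985]
tool_rot: [3.072, 0.645, -0.058]
contact_force: [0.8, 0.3, -0.1]
opening: 0.0003
[ 0.41953812 -0.21125442  0.39854565] [-0.61858239 -0.32195116  1.96240789 -0.02856478  1.52509101  0.54006038]
[(array([ 0.4994, -0.2424,  0.071 ]), 0.73)]
[(array([ 0.5105, -0.1679,  0.0642]), 0.96)]
```

View pics/w9.png

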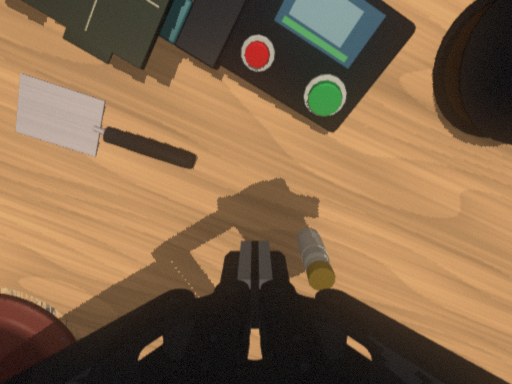

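The wrist view shows green at about (325,97), red at (258,53), and the glue stick at (315,260). I'll triangulate and compute the press pose.

```bash
cat > b.py <<'E'
from h import *
o=ctrl.get_obs(); W=eyes.get_image('wrist'); S=eyes.get_image('scene'); T_=eyes.get_image('top')
def wray(p,uv,o):
    K=cam(p);M=np.array(p['mount']);T=R.from_rotvec(o['tool_rot']).as_matrix()
    d=np.linalg.inv(K)@[uv[0],uv[1],1]
    return T@M[:3,3]+o['tool_pos'], T@M[:3,:3]@d
def blob(p,lo,hi):
    m=cv2.inRange(cv2.cvtColor(p['image'],cv2.COLOR_RGB2HSV),lo,hi)
    m[:40]=0 if p is S else m[:40]
    k,l,s,c=cv2.connectedComponentsWithStats(m)
    return [(s[i,4],c[i].round(1),s[i,:4]) for i in range(1,k) if s[i,4]>25]
for nm,lo,hi in [('green',(45,130,60),(80,255,255)),('red',(0,170,100),(6,255,255))]:
    for p in (W,S,T_): print(nm,blob(p,lo,hi))
E
cat b.py > b2.py
cat >> b2.py <<'E'
g=tri([wray(W,(325,97),o),ray(S,(181,208)),ray(T_,(353,199.2))]); r=tri([wray(W,(258,53),o),ray(S,(207.2,202.2)),ray(T_,(324.6,195.2))])
print(g,r,r-g)
for z in (.068,.073,.078):
    c,d=wray(W,(325,97),o); print(z,(c+d*(z-c[2])/d[2]).round(4), atz(S,(181,208),z).round(4),atz(T_,(353,199.2),z).round(4))
E
python3 b2.py
```

```text
green [(np.int32(843), array([326. ,  99.5]), array([310,  83,  33,  34], dtype=int32))]
green [(np.int32(58), array([180.6, 206.9]), array([176, 204,  10,   7], dtype=int32))]
green [(np.int32(46), array([340.8, 183.4]), array([329, 182,  24,   4], dtype=int32)), (np.int32(81), array([352.3, 198.2]), array([348, 194,  11,  11], dtype=int32))]
red [(np.int32(479), array([258.6,  55.7]), array([247,  43,  24,  26], dtype=int32))]
red []
red [(np.int32(42), array([324.3, 195. ]), array([321, 192,   8,   7], dtype=int32)), (np.int32(112), array([365.5, 208. ]), array([358, 200,  15,  20], dtype=int32)), (np.int32(578), array([392.4, 228.6]), array([366, 208,  51,  43], dtype=int32)), (np.int32(525), array([378.3, 248. ]), array([354, 226,  51,  41], dtype=int32)), (np.int32(111), array([421.3, 248.3]), array([415, 238,  14,  21], dtype=int32)), (np.int32(103), array([305.1, 293.5]), array([297, 283,  15,  19], dtype=int32)), (np.int32(139), array([320.1, 297.4]), array([313, 284,  15,  26], dtype=int32)), (np.int32(322), array([348. , 314.5]), array([336, 299,  31,  29], dtype=int32)), (np.int32(2099), array([307.1, 350. ]), array([258, 310,  89,  74], dtype=int32)), (np.int32(98), array([362.1, 334.5]), array([354, 328,  16,  15], dtype=int32)), (np.int32(331), array([176.8, 372.5]), array([158, 358,  43,  26], dtype=int32))]
[ 0.50092552 -0.24145529  0.06454755] [ 0.50976065 -0.17162747  0.06391211] [ 0.00883514  0.06982782 -0.00063544]
0.068 [ 0.501  -0.2407  0.068 ] [ 0.5043 -0.2412  0.068 ] [ 0.5003 -0.2416  0.068 ]
0.073 [ 0.5008 -0.2397  0.073 ] [ 0.5087 -0.2417  0.073 ] [ 0.5001 -0.2408  0.073 ]
0.078 [ 0.5006 -0.2387  0.078 ] [ 0.5131 -0.2423  0.078 ] [ 0.4999 -0.2399  0.078 ]
```

```bash
cat > t.py <<'E'
from h import *
import sys
n=np.array([-.341,.034,.939]);n/=np.linalg.norm(n)
p=np.array([.500,-.2405,.070])
z=-n; x=np.array([.917,.398,0]); x-=x@z*z; x/=np.linalg.norm(x); Rt=R.from_matrix(np.c_[x,np.cross(z,x),z])
def go(off): 
    d,t=rel(p+n*(.173+off),Rt); print('shift',d.round(1),'turn',t.round(3))
    o=ctrl.get_obs(); Tz=R.from_rotvec(o['tool_rot']).as_matrix()[:,2]; tip=o['tool_pos']+.173*Tz
    e=tip-p; print('tip',tip.round(4),'along n',(e@n*1000).round(1),'lateral mm',((e-e@n*n)*1000).round(1),'F.n',(o['contact_force']@n).round(2),'q',o['q'].round(2))
E
python3 -c "
from t import *
go(.08)"
```

```text
shift [-11.8  18.6  92.2] turn [-0.181  0.338 -0.015]
tip [ 0.4142 -0.211   0.2265] along n 177.3 lateral mm [-25.3  23.5 -10.1] F.n 0.06 q [-0.61 -0.32  1.96 -0.03  1.53  0.54]
```

```bash
python3 -m crank '[[-0.045,0.085,-0.004,0,0,0,1],[-0.045,0.085,-0.004,0,0,0,1],[-0.045,0.085,-0.004,0,0,0,1],[-0.045,0.085,-0.004,0,0,0,1],[0,0,0,0,0,0,1]]'
python3 -c "
from t import *
go(.08)"
```

```text
t: 13.38
tool_pos: [0.4219, -0.2042, 0.3999]
tool_rot: [2.909, 0.662, 0.53]
contact_force: [-0.4, 1.3, 0.0]
opening: 0.0002
shift [-47.7   4.8  83.9] turn [ 0.005 -0.019  0.01 ]
tip [ 0.484  -0.2095  0.2385] along n 164.8 lateral mm [40.3 25.4 13.7] F.n 0.23 q [-0.65 -0.43  2.05  0.21  1.21  0.43]
```

```bash
python3 -m crank '[[0.005,-0.018,0.01,-16,2,20,1],[0,0,0,-16,2,25,1],[0,0,0,-12,1,20,1],[0,0,0,-3,0,15,1],[0,0,0,0,0,0,1],[0,0,0,0,0,0,1]]'
python3 -c "
from t import *
go(.03)"
```

```text
t: 13.88
tool_pos: [0.4124, -0.2288, 0.3123]
tool_rot: [2.92, 0.661, 0.492]
contact_force: [-0.5, 0.1, 0.7]
opening: 0.0001
shift [-1.3  2.7 54.9] turn [-0.004  0.006  0.009]
tip [ 0.4703 -0.2345  0.1493] along n 84.9 lateral mm [-0.7  3.1 -0.4] F.n 0.78 q [-0.71 -0.34  2.13  0.22  1.07  0.34]
```

```bash
python3 -m crank '[[-0.004,0.006,0.009,-1,2.5,15,1],[0,0,0,0,0,20,1],[0,0,0,0,0,20,1],[0,0,0,0,0,0,1],[0,0,0,0,0,0,1]]'
python3 - <<'E'
from t import *
go(.012)
for n_ in ['top','wrist']:
    P=eyes.get_image(n_); save(P,n_+'10.png')
E
```

```text
t: 14.3
tool_pos: [0.4351, -0.2328, 0.2673]
tool_rot: [2.911, 0.655, 0.506]
contact_force: [0.2, -0.8, 0.4]
opening: 0.0003
shift [-6.1 -2.3 22.8] turn [ 0.006 -0.002  0.007]
tip [ 0.4948 -0.2393  0.1051] along n 34.8 lateral mm [ 6.7 -0.   2.4] F.n 0.29 q [-0.68 -0.22  2.12  0.23  0.95  0.34]
```

View pics/wrist10.png

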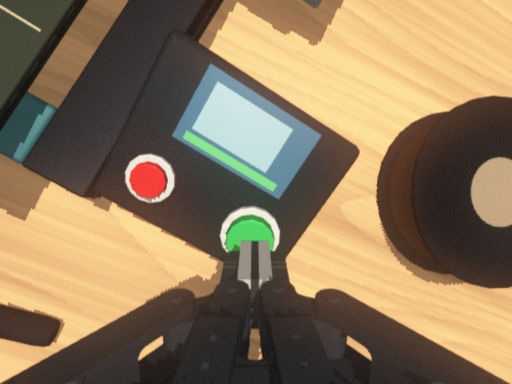

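The wrist view shows the tip at (255,243), lined up with the green cap at about (250,236). Red at (149,180) is well clear.

```bash
python3 -m crank '[[0.005,0,0.006,-5,-2,8,1],[0,0,0,0,0,10,1],[0,0,0,0,0,0,1],[0,0,0,0,0,0,1]]'
cat >> t.py <<'E'
def proj(w):
    o=ctrl.get_obs();P=eyes.get_image('wrist');K=cam(P);T=R.from_rotvec(o['tool_rot'])
    t=T.inv().apply(np.array(w)-o['tool_pos']);c=np.linalg.inv(P['mount'])@[*t,1];u=K@c[:3];print('proj',(u[:2]/u[2]).round(1));return P
E
python3 - <<'E'
from t import *
go(.004)
P=proj(p); save(P,'w11.png')
r=p+np.array([.0088,.0698,-.004]);proj(r)
E
```

```text
t: 14.73
tool_pos: [0.4367, -0.2346, 0.2518]
tool_rot: [2.912, 0.647, 0.512]
contact_force: [0.5, -0.2, -0.2]
opening: -0.0004
shift [-2.1 -1.8 15.6] turn [ 0.007 -0.006  0.002]
tip [ 0.497  -0.2412  0.0898] along n 19.6 lateral mm [ 3.7 -1.4  1.4] F.n -0.39 q [-0.68 -0.19  2.12  0.24  0.92  0.33]
proj [247.1 243.2]
proj [134.4 177.8]
```

View pics/w11.png

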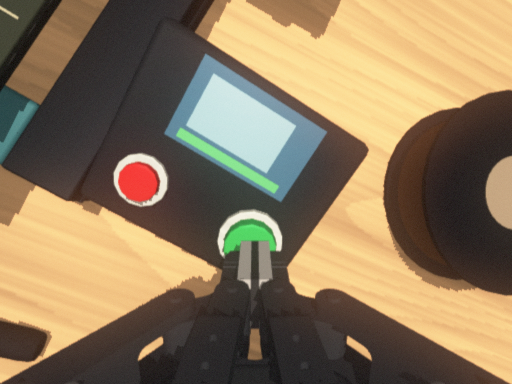

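The predicted point (247,243) falls on the cap, whose centre is about (250,244). I'm advancing to contact.

```bash
python3 -m crank '[[0.006,-0.006,0,-2,-1.5,6,1],[0,0,0,0,0,6,1],[0,0,0,0,0,0,1]]'
python3 -c "
from t import *
go(.0)"
```

```text
t: 15.08
tool_pos: [0.4387, -0.2347, 0.2394]
tool_rot: [2.917, 0.649, 0.502]
contact_force: [-0.4, -0.6, -0.3]
opening: -0.0003
shift [ 0.  -0.4  7.2] turn [0.002 0.    0.002]
tip [ 0.4978 -0.2409  0.0769] along n 7.2 lateral mm [ 0.2 -0.7  0.1] F.n -0.16 q [-0.68 -0.17  2.12  0.24  0.9   0.33]
```

```bash
for i in 1; do python3 -m crank '[[0,0,0,0,0,3,1]]'; python3 -m crank '[[0,0,0,0,0,2,1]]';python3 -m crank '[[0,0,0,0,0,2,1]]'; done
python3 -c "
from t import *
go(.0)"
```

```text
t: 15.17
tool_pos: [0.4398, -0.235, 0.2365]
tool_rot: [2.917, 0.649, 0.502]
contact_force: [0.7, 0.6, 0.9]
opening: -0.0
t: 15.25
tool_pos: [0.4405, -0.2349, 0.234]
tool_rot: [2.918, 0.649, 0.502]
contact_force: [-0.6, 0.3, 0.5]
opening: 0.0003
t: 15.33
tool_pos: [0.4413, -0.235, 0.232]
tool_rot: [2.918, 0.649, 0.502]
contact_force: [-1.5, -0.6, 2.8]
opening: -0.0
shift [ 0.1 -0.4 -0.6] turn [0.001 0.001 0.002]
tip [ 0.5003 -0.2412  0.0695] along n -0.6 lateral mm [ 0.1 -0.7  0.1] F.n 3.12 q [-0.68 -0.15  2.12  0.24  0.88  0.33]
```

Contact is at the expected height (3 N). I'll keep pressing to the stop.

```bash
for i in 1; do python3 -m crank '[[0,0,0,0,0,2,1]]'; python3 -m crank '[[0,0,0,0,0,2,1]]';python3 -m crank '[[0,0,0,0,0,2,1]]'; done
python3 -c "
from t import *
go(.0)"
```

```text
t: 15.42
tool_pos: [0.4421, -0.2351, 0.2301]
tool_rot: [2.918, 0.65, 0.501]
contact_force: [-2.9, 1.5, 3.8]
opening: -0.0004
t: 15.5
tool_pos: [0.4429, -0.2354, 0.229]
tool_rot: [2.919, 0.651, 0.5]
contact_force: [-19.9, 6.2, 26.8]
opening: -0.0002
t: 15.58
tool_pos: [0.4435, -0.2358, 0.2292]
tool_rot: [2.921, 0.655, 0.495]
contact_force: [-25.8, 8.0, 30.0]
opening: -0.0002
shift [-0.7 -1.5 -4. ] turn [-0.003  0.004  0.004]
tip [ 0.5018 -0.2415  0.0664] along n -4.0 lateral mm [ 0.4 -0.8  0.2] F.n 37.28 q [-0.68 -0.14  2.12  0.24  0.88  0.33]
```

The force jumps sharply after about 5 mm of travel, so that is the stop. I'll hold briefly, then withdraw along the axis.

```bash
python3 -m crank '[[0,0,0,0,0,1,1]]'; python3 -m crank '[[0,0,0,0,0,0.8,1]]'; python3 -m crank '[[0,0,0,0,0,0.8,1]]'; python3 -m crank '[[0,0,0,0,0,-10,1],[0,0,0,0,0,-20,1],[0,0,0,0,0,-30,1],[0,0,0,0,0,-35,1],[0,0,0,0,0,-35,1],[0,0,0,0,0,-20,1],[0,0,0,0,0,0,1]]'
python3 - <<'E'
from t import *
go(0)
for n_ in ['scene','top','wrist']:
  P=eyes.get_image(n_);save(P,n_+'12.png')
  for q in ['vase','resume_top','stop_top','glue','scraper','spool']: print(n_,q,[(np.round(d['centre'],3),round(d['confidence'],2)) for d in spotter.mark_of(q,P)[:6]])
E
```

```text
t: 15.67
tool_pos: [0.4437, -0.2359, 0.2298]
tool_rot: [2.923, 0.658, 0.492]
contact_force: [-10.6, 3.2, 9.3]
opening: -0.0001
t: 15.75
tool_pos: [0.4438, -0.2361, 0.2299]
tool_rot: [2.924, 0.659, 0.49]
contact_force: [-4.7, 2.0, 5.0]
opening: 0.0001
t: 15.83
tool_pos: [0.4441, -0.2362, 0.2299]
tool_rot: [2.924, 0.66, 0.489]
contact_force: [-7.3, 2.1, 7.9]
opening: 0.0002
t: 16.42
tool_pos: [0.3915, -0.2307, 0.378]
tool_rot: [2.925, 0.661, 0.488]
contact_force: [0.2, -0.5, 0.2]
opening: -0.0004
shift [ -1.   -1.2 153.7] turn [-0.009  0.008  0.007]
tip [ 0.4487 -0.2358  0.2148] along n 153.7 lateral mm [ 1.2 -0.5  0.4] F.n 0.1 q [-0.74 -0.45  2.1   0.22  1.23  0.34]
scene vase [(array([ 0.359,  0.127, -0.002]), 0.85), (array([ 0.258,  0.218, -0.001]), 0.81), (array([ 0.785,  0.271, -0.005]), 0.73), (array([0.454, 0.339, 0.005]), 0.7), (array([0.578, 0.295, 0.007]), 0.46)]
scene resume_top [(array([ 0.501, -0.239,  0.072]), 0.59)]
scene stop_top [(array([ 0.351, -0.315,  0.002]), 0.64), (array([ 0.509, -0.171,  0.065]), 0.36)]
scene glue [(array([ 0.348, -0.313, -0.001]), 0.85)]
scene 
[... 356 characters left out ...]
 [(array([ 0.501, -0.24 ,  0.07 ]), 0.45)]
top stop_top [(array([ 0.505, -0.172,  0.06 ]), 0.52)]
top glue [(array([ 0.507, -0.172,  0.064]), 0.39)]
top scraper [(array([ 0.375, -0.046, -0.002]), 0.77)]
top spool [(array([ 0.605, -0.412,  0.001]), 0.9), (array([0.454, 0.328, 0.003]), 0.74), (array([0.576, 0.003, 0.075]), 0.28)]
wrist vase []
wrist resume_top [(array([ 0.501, -0.241,  0.069]), 0.97)]
wrist stop_top [(array([ 0.5  , -0.242,  0.07 ]), 0.65), (array([ 0.509, -0.17 ,  0.066]), 0.6)]
wrist glue [(array([ 0.347, -0.313,  0.001]), 0.68)]
wrist scraper [(array([ 0.344, -0.31 ,  0.002]), 0.63), (array([ 0.37, -0.05, -0.  ]), 0.57)]
wrist spool [(array([ 0.61 , -0.414,  0.002]), 0.77)]
```

View pics/top12.png

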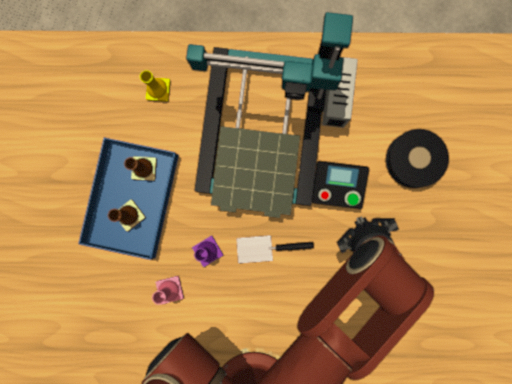

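View pics/wrist12.png

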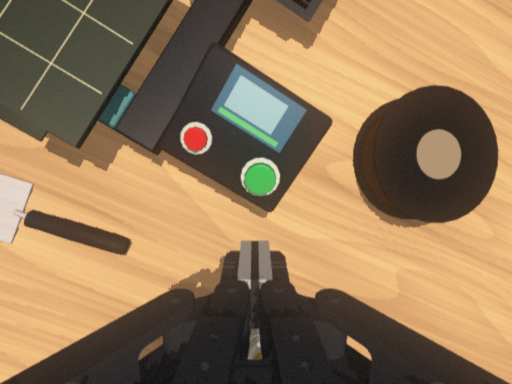

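Both prints are upright in the tray, the plate is empty, and nothing else has moved. The green cap is back up, the red one looks untouched, and the arm is clear. I'm handing in.

```bash
python3 -c "
from station import ctrl
print(ctrl.finish_job(), ctrl.get_obs()['t'])"
```

```text
the job is handed in; nothing more can be done
the job is handed in; nothing more can be done
```

I stood the print upright in the near half of the tray, at about (0.454, 0.333), pressed the green button to its stop and handed the job in; no verdict was reported.

- **Placing:** I lowered the print until its foot reached the tray floor, pushed 4 mm further to confirm (33 N), then opened the fingers and rose clear. It was not dropped.
- **Button:** I pressed along its axis with closed fingers. Contact began near the expected height. The force then jumped from about 5 N to 33–37 N after roughly 5 mm of travel, which is the stop. It stayed down for about 0.3 s before I withdrew.
- **Last checks:**
  - Both prints stood upright, and the other print was within detection error of its start.
  - The plate was empty and the green cap was back at its released height.
  - The red button was never approached.
  - The spool, glue stick and scraper had not moved by more than a few millimetres.
  - The tool force was back to zero; my last reading, before handing in, was about 16.4 s.
- **Disagreements:** Triangulation put the green cap's height at about 65 mm and the network at about 72 mm. I used 70 mm, and the contact force confirmed it. The force at the set-down looked near zero until the 4 mm test push, because each move restarts from the measured position.

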